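Advent candles in order of height

TASK

Set out the Advent board for the concert: stand the four candles upright on its four metal plates, one centred on each, in order of height, with the tallest on the plate next to the yellow star and the shortest on the plate next to the pine cone at the other end. Do not knock any candle over, and leave the jar of buttons standing where it is.

Things in the scene. Friction and masses are not known exactly. Their poses are not given: they have to be found in the camera images.
- candle_125: dark green pillar candle, a plain upright cylinder 48 mm in diameter and 125 mm tall (solid rigid wax, 202 g give or take 30%), with a 12 mm amber imitation flame of 11 mm diameter on top (look only, no resistance); loose, standing on the table among the other candles and the jar, any two of them at least 100 mm apart centre to centre. Origin: centre of its underside, z up along the candle.
- candle_100: cream-white pillar candle, a plain upright cylinder 48 mm in diameter and 100 mm tall (solid rigid wax, 162 g give or take 30%), with a 12 mm amber imitation flame of 11 mm diameter on top (look only, no resistance); loose, standing on the table among the other candles and the jar, any two of them at least 100 mm apart centre to centre. Origin: centre of its underside, z up along the candle.
- candle_75: red pillar candle, a plain upright cylinder 48 mm in diameter and 75 mm tall (solid rigid wax, 122 g give or take 30%), with a 12 mm amber imitation flame of 11 mm diameter on top (look only, no resistance); loose, standing on the table among the other candles and the jar, any two of them at least 100 mm apart centre to centre. Origin: centre of its underside, z up along the candle.
- candle_50: blue pillar candle, a plain upright cylinder 48 mm in diameter and 50 mm tall (solid rigid wax, 81 g give or take 30%), with a 12 mm amber imitation flame of 11 mm diameter on top (look only, no resistance); loose, standing on the table among the other candles and the jar, any two of them at least 100 mm apart centre to centre. Origin: centre of its underside, z up along the candle.
- plate_a: flat round aluminium plate, 68 mm in diameter, 4 mm thick, no rim, fixed on the board; an end plate (the one at the board's left end, +y). The plates a, b, c, d form a row along the board, 83 to 107 mm apart. Origin: centre of its underside, 12 mm above the table, so a candle on it stands 16 mm above the table; y runs along the board to its left end, z up.
- plate_b: flat round aluminium plate, 68 mm in diameter, 4 mm thick, no rim, fixed on the board; second from the board's left (+y) end. The plates a, b, c, d form a row along the board, 83 to 107 mm apart. Origin: centre of its underside, 12 mm above the table, so a candle on it stands 16 mm above the table; y runs along the board to its left end, z up.
- plate_c: flat round aluminium plate, 68 mm in diameter, 4 mm thick, no rim, fixed on the board; second from the board's right (-y) end. The plates a, b, c, d form a row along the board, 83 to 107 mm apart. Origin: centre of its underside, 12 mm above the table, so a candle on it stands 16 mm above the table; y runs along the board to its left end, z up.
- plate_d: flat round aluminium plate, 68 mm in diameter, 4 mm thick, no rim, fixed on the board; an end plate (the one at the board's right end, -y). The plates a, b, c, d form a row along the board, 83 to 107 mm apart. Origin: centre of its underside, 12 mm above the table, so a candle on it stands 16 mm above the table; y runs along the board to its left end, z up.
- star: yellow five-pointed star, about 52 mm across and 8 mm thick, glued flat on one end of the fixed brown wooden board (520 x 90 x 12 mm; either end, next to plate_a or plate_d, about 72 mm from that plate's centre); a brown pine cone 40 mm across and 36 mm high is glued at the other end. Origin: centre of its underside, on the board's top.
- jar: closed round glass jar of coloured buttons with a pink lid, 54 mm in diameter, 72 mm tall, 180 g, loose, standing among the candles; it is to stay where it is. Origin: centre of its underside.
Not all that is in view belongs to the job. Leave any green or turquoise look-alike of the candle_50 alone.

How it is judged:
At the end, for the whole second after the job is handed in: Counting from the star's end of the board, the 125, 100, 75 and 50 mm candles stand in that order, one on each plate: underside on the plate, axis within 12 mm of the plate's centre, within 0.1 rad of upright, released and at rest (((horizontal distance between star and plate_a below 0.13 m and horizontal distance between candle_125 and plate_a below 0.012 m and z of candle_125 in the frame of plate_a between 0.001 and 0.008 m and angle between each of candle_125, candle_100, candle_75, candle_50's own z axis and vertical below 0.1 rad and linear speed of each of candle_125, candle_100, candle_75, candle_50 below 0.02 m/s and horizontal distance between candle_100 and plate_b below 0.012 m and z of candle_100 in the frame of plate_b between 0.001 and 0.008 m and horizontal distance between candle_75 and plate_c below 0.012 m and z of candle_75 in the frame of plate_c between 0.001 and 0.008 m and horizontal distance between candle_50 and plate_d below 0.012 m and z of candle_50 in the frame of plate_d between 0.001 and 0.008 m) or (horizontal distance between star and plate_d below 0.13 m and horizontal distance between candle_125 and plate_d below 0.012 m and z of candle_125 in the frame of plate_d between 0.001 and 0.008 m and angle between each of candle_125, candle_100, candle_75, candle_50's own z axis and vertical below 0.1 rad and linear speed of each of candle_125, candle_100, candle_75, candle_50 below 0.02 m/s and horizontal distance between candle_100 and plate_c below 0.012 m and z of candle_100 in the frame of plate_c between 0.001 and 0.008 m and horizontal distance between candle_75 and plate_b below 0.012 m and z of candle_75 in the frame of plate_b between 0.001 and 0.008 m and horizontal distance between candle_50 and plate_a below 0.012 m and z of candle_50 in the frame of plate_a between 0.001 and 0.008 m))); the robot touches nothing.
It fails at once if a candle is knocked over (tilted by more than 0.7 rad) (angle between any of candle_125, candle_100, candle_75, candle_50's own z axis and vertical above 0.7 rad).
It fails at once if the jar is moved by more than 20 mm or tipped (distance of jar from where it was at the start of the episode above 0.02 m or angle between jar's own z axis and vertical above 0.4 rad).
It also fails if it takes over 96 s, if anything falls off the work surface, if the arm or the gripper's body presses on something with over 40 N, if the wrist force passes 120 N, or if a joint passes its speed limit or range.

ROBOT

A 7-joint arm with a two-finger parallel gripper is mounted at the origin on the work surface. World frame = base frame: x ahead of the robot, y to its left, z up, the work surface at z = 0. Lengths are in m, angles in rad, forces in N, time in s.
With the tool pointing down it reaches from about 0.4 to 0.85 m from the base axis. Payload 4.4 kg.
Tool frame: the origin (TCP) lies at the very end of the fingers, on their centre line; the grasp point (between the pads) lies 19 mm behind it; z points along the fingers, x is the direction in which the jaws open and shut, and the axes are right-handed (so a half turn about z gives the same grasp; the last joint's range is limited). The gripper opens to 94 mm and grips with 3 to 60 N. Pads are 16 mm wide; open, the fingers measure 119 mm over their backs; the gripper's body (75 mm by 177 mm) begins 78 mm behind the grasp point.
Start: joints at [-1.361, 0.628, 0.038, 1.517, -0.027, 0.996, -0.02], TCP at [0.177, 0.625, 0.205] pointing down, gripper open.
Joint ranges: [-3.06, 3.06], [-0.37, 2.12], [-1.25, 1.32], [0.18, 2.47], [-1.1, 4.24], [0.23, 1.98], [-2.94, 2.94]. Speed limits (rad/s): [2.57, 2.57, 3.14, 3.14, 3.14, 3.14, 3.14].

INTERFACE

Orientations are given as a 3x3 rotation matrix whose columns are the frame's x, y, z axes.
In Python, from bench import r gives the robot as it stands.
- The arm moves only by the shell command python3 -m jog 'ROWS' [OPENING] [FORCE]. ROWS is a JSON object of lists of equal length, an entry for each row: "offset": the shift along the tool's x, y, z as a fraction of full scale, a list of three; "dr": the turn, a rotation vector about the tool's x, y, z as a fraction of full scale, a list of three. A call has exactly 10 rows; each row shifts and turns the commanded pose from where the row before left it, along the tool's axes as they then stand; what a row does not reach is not made up. Full scale, the value 1, is 4 cm for a shift and 0.12 rad for a turn. A row lasts 1/10 s, in which the tool goes at most 50 mm and 8.59 degrees, less where a joint would pass 70% of its speed; a pose out of reach is approached as far as the arm can. A call with a number of a shift or a turn outside -1 to 1 is refused whole. A call with a gripper value outside its range is refused whole. OPENING is the gripper's target within -1 to 1 (fully open at 1, half-way at 0, shut at -1), set as the call begins (- or left out, the last holds). The fingers move at their own pace and stop on an object; FORCE is the grip in N (left out, the last holds). Time passes only in rows, so rows that do not move let the fingers close, or fill a call up. It gives the time, the measured TCP pose, the force and the opening at its end, in the units of the state.
- r.sense(): the state, without advancing time (a new reading comes with each control period).
- r.camera(name): name is "scene" or "side" or "wrist"; returns the picture (400x640x3 uint8, blue, green, red); there is no depth.
- r.camera_info(name): a dict with "intrinsics" (3x3 intrinsics, pixels), "xyz" and "attitude" of the camera in the world; the wrist camera has in their place "tool_from_camera" (4x4, takes a point from camera to tool coordinates, whose origin is the TCP and whose axes are the tool frame's). Camera axes: x right, y up, looking along -z (the intrinsics and any distortion apply to the point x, -y, -z); pixel columns grow to the right and rows downward; lengths in m; the calibration is good to about 2 mm. A picture is of the moment at which its call begins: read the wrist's pose just before it. camera_info takes no time and is no camera call.
- r.close_job(): hands the job in, once; it reports no verdict.
The state is a dict: "clock": time; "joint_positions": joint angles; "joint_velocities": joint speeds; "joint_torque": joint torques, N m; "position": TCP position; "orientation": TCP orientation; "wrist_force": force on the tool from outside, world axes, zero at the start; "ft_torque": the same for the moment, N m; "width": opening from 0.0 (shut) to 1.0 (fully open).
Only numpy, scipy, OpenCV 4.12 (cv2) and the standard library are available. Lean on these libraries where they do the work, as an engineer would, in place of code of your own. Each camera call takes 0.05 s, during which the arm holds its last target. There are 200 camera calls.

## Working session

There is one attempt and no reset: what is moved stays moved. The work goes in short steps, Python scripts to look and compute and a shell command to move; the robot and the scene stay as the last step left them, time stands still between calls to the robot, and variables do not carry over. Pictures are saved under pics/ and viewed, about 12 in all and at most 16, crops included, and the job is handed in when it is done.

```bash
mkdir -p pics; ls
python3 - <<'E'
from bench import r
import cv2
s=r.sense(); print({k:s[k] for k in('clock','position','orientation','width')})
for n in('scene','side','wrist'):
    i=r.camera_info(n); print(n,i)
    if n!='wrist': cv2.imwrite(f'pics/{n}0.png',r.camera(n))
E
```

```text
pics
{'clock': 0.0, 'position': array([0.1768054 , 0.62478385, 0.2045682 ]), 'orientation': array([[ 2.72339574e-01,  9.62201085e-01, -4.77340885e-04],
       [ 9.62199345e-01, -2.72339990e-01, -1.83047970e-03],
       [-1.89128857e-03,  3.92149764e-05, -9.99998211e-01]]), 'width': 0.9992006932837084}
scene {'intrinsics': array([[427.10226954,   0.        , 324.70948615],
       [  0.        , 427.10226954, 203.83677028],
       [  0.        ,   0.        ,   1.        ]]), 'xyz': array([1.20461761, 0.08200554, 0.53861959]), 'attitude': array([[-0.10582586, -0.59515268,  0.7966142 ],
       [ 0.99436893, -0.06784539,  0.08140902],
       [ 0.0055958 ,  0.80074359,  0.59898113]])}
side {'intrinsics': array([[389.61281108,   0.        , 320.84931855],
       [  0.        , 389.61281108, 196.37492628],
       [  0.        ,   0.        ,   1.        ]]), 'xyz': array([0.38864726, 0.48502586, 0.57381139]), 'attitude': array([[-0.9466047 ,  0.24503401, -0.20951822],
       [-0.3220167 , -0.68707039,  0.65133672],
       [ 0.01564589,  0.68402676,  0.7292891 ]])}
wrist {'intrinsics': array([[319.19968467,   0.        , 315.68212115],
       [  0.        , 319.19968467, 199.88479431],
       [  0.        ,   0.        ,   1.        ]]), 'tool_from_camera': array([[ 9.99997920e-01, -1.96219363e-03, -5.57050973e-04,
         5.51776071e-04],
       [-2.03970164e-03, -9.63477001e-01, -2.67783324e-01,
        -7.76453227e-02],
       [-1.12630693e-05,  2.67783903e-01, -9.63478999e-01,
        -1.80022670e-01],
       [ 0.00000000e+00,  0.00000000e+00,  0.00000000e+00,
         1.00000000e+00]])}
```

View pics/scene0.png

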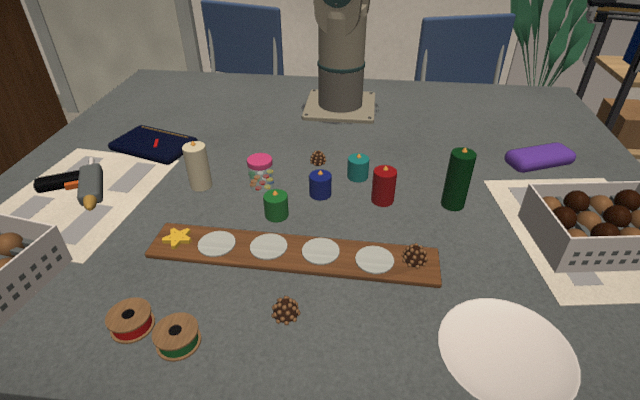

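View pics/side0.png

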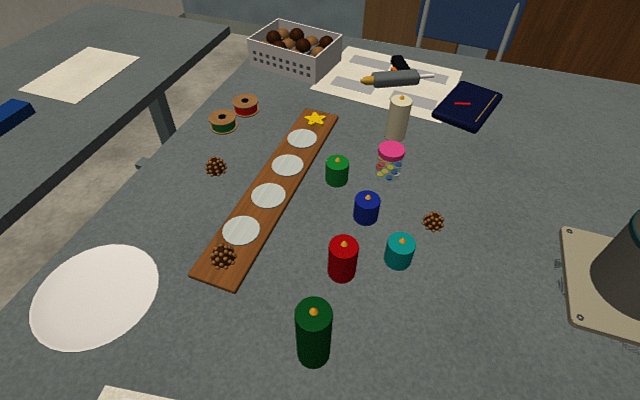

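The scene view shows the star at (177,237), at the -y end beside plate_d, and the pine cone at (415,257) beside plate_a. The candles are cream (197,167), blue (320,185), red (384,187) and dark green (459,180), with the jar at (260,172). There are three short pillars: green (276,206), blue (320,185) and turquoise (358,168). Only the blue one fits candle_50.

```bash
cat > h.py <<'E'
import numpy as np
from bench import r
def ray(n,p):
    i=r.camera_info(n);K=i['intrinsics']
    if n=='wrist':
        s=r.sense();T=np.array(i['tool_from_camera']);R=s['orientation']@T[:3,:3];o=s['position']+s['orientation']@T[:3,3]
    else: R=np.array(i['attitude']);o=np.array(i['xyz'])
    d=np.linalg.solve(K,[p[0],p[1],1]);return o,R@(d*[1,-1,-1])
def pos(n,p,z):
    o,d=ray(n,p);return o+d*(z-o[2])/d[2]
def px(n,X):
    i=r.camera_info(n);R=np.array(i['attitude']);c=R.T@(np.array(X)-i['xyz'])*[1,-1,-1];q=i['intrinsics']@c;return q[:2]/q[2]
E
python3 - <<'E'
from h import *
np.set_printoptions(precision=3,suppress=True)
for n,a,b,z in [('d',(217,243),(302,138),.016),('c',(269,246),(288,165),.016),('b',(321,251),(268,195),.016),('a',(375,260),(241,230),.016),
 ('white',(193.5,147),(400,101),.1),('blue',(320,176),(367,199),.05),('red',(384.5,172),(344,244),.075),('dgreen',(461.5,154),(314,312),.125),('green',(276,197),(337,162),.05),('teal',(358,160),(401,240),.05),('jar',(260,161),(391,150),.072),('cone',(318,158),(433,222),.02)]:
    print(n,pos('scene',a,z)[:2],pos('side',b,z)[:2])
import cv2
v=cv2.imread('pics/scene0.png')[125:285,140:480];cv2.imwrite('pics/c1.png',cv2.resize(v,None,fx=2.35,fy=2.35,interpolation=cv2.INTER_CUBIC))
E
```

```text
d [ 0.65  -0.171] [ 0.648 -0.172]
c [ 0.647 -0.075] [ 0.644 -0.076]
b [0.65  0.019] [0.648 0.018]
a [0.662 0.115] [0.658 0.114]
white [ 0.456 -0.269] [ 0.454 -0.266]
blue [ 0.459 -0.004] [ 0.457 -0.005]
red [0.468 0.127] [0.464 0.125]
dgreen [0.466 0.27 ] [0.462 0.272]
green [ 0.543 -0.081] [ 0.539 -0.083]
teal [0.385 0.072] [0.38  0.067]
jar [ 0.45  -0.133] [ 0.442 -0.13 ]
cone [ 0.337 -0.023] [ 0.332 -0.018]
```

View pics/c1.png

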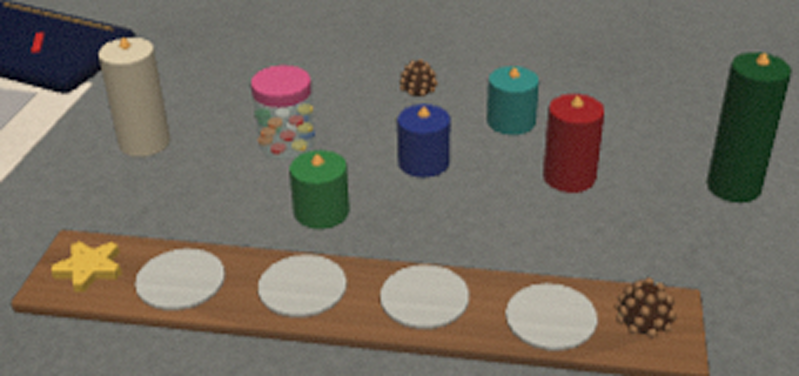

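Both cameras agree to within about 4 mm, and the blue candle is confirmed as candle_50. With the star beside plate_d, the order is 125→d, 100→c, 75→b and 50→a. I'll refine the plate positions by fitting, and turn the wrist so the jaws open along world x.

```bash
python3 - <<'E'
from h import *
import cv2
np.set_printoptions(precision=4,suppress=True)
for n in('scene','side'):
    g=cv2.imread(f'pics/{n}0.png');hsv=cv2.cvtColor(g,cv2.COLOR_BGR2HSV)
    m=((hsv[...,2]>130)&(hsv[...,1]<60)).astype(np.uint8)
    for c in cv2.findContours(m,0,1)[0]:
        if cv2.contourArea(c)>300:
            q=c[:,0,:].astype(np.float32)
            P=np.array([pos(n,p,.016)[:2] for p in q],np.float32)
            cc,rad=cv2.minEnclosingCircle(P)
            if .028<rad<.04: print(n,q.mean(0),np.array(cc),rad)
E
python3 -m jog '{"offset":[[0,0,0],[0,0,0],[0,0,0],[0,0,0],[0,0,0],[0,0,0],[0,0,0],[0,0,0],[0,0,0],[0,0,0]],"dr":[[0,0,1],[0,0,1],[0,0,1],[0,0,1],[0,0,1],[0,0,1],[0,0,1],[0,0,1],[0,0,1],[0,0,1]]}' 1 20
```

```text
scene [374.2581 259.1505] [0.6582 0.114 ] 0.03502212464809418
scene [320.2198 250.6044] [0.6473 0.0182] 0.0345812626183033
scene [268.3445 245.9111] [ 0.6457 -0.0769] 0.034461814910173416
scene [216.1798 243.1348] [ 0.6492 -0.1719] 0.034881312400102615
clock: 1.1
position: [0.1768, 0.6251, 0.2049]
orientation: [[0.996, 0.09, -0.0], [0.09, -0.996, -0.001], [-0.0, 0.001, -1.0]]
wrist_force: [0.1, 0.3, -0.2]
width: 0.999Traceback (most recent call last):
  File "<stdin>", line 10, in <module>
  File "h.py", line 10, in pos
    o,d=ray(n,p);return o+d*(z-o[2])/d[2]
        ~~~^^^^^
  File "h.py", line 4, in ray
    i=r.camera_info(n);K=i['intrinsics']
ValueError: time passes only in moves, steps and waits
```

```bash
python3 -m jog '{"offset":[[0,0,0],[0.76,0.94,0],[0.76,0.94,0],[0.76,0.94,0],[0.76,0.94,0],[0.76,0.94,0],[0.76,0.94,0],[0.76,0.94,0],[0.76,0.94,0],[0.5,0.6,0]],"dr":[[0,0,0.75],[0,0,0],[0,0,0],[0,0,0],[0,0,0],[0,0,0],[0,0,0],[0,0,0],[0,0,0],[0,0,0]]}'
python3 - <<'E'
from bench import r
import cv2
s=r.sense();print(s['position'])
cv2.imwrite('pics/w1.png',r.camera('wrist'))
E
```

```text
clock: 2.1
position: [0.4438, 0.2982, 0.2055]
orientation: [[1.0, 0.001, 0.001], [0.001, -1.0, -0.001], [0.001, 0.001, -1.0]]
wrist_force: [0.2, 0.4, 0.4]
width: 1.001
[0.44382836 0.29820588 0.20550704]
```

View pics/w1.png

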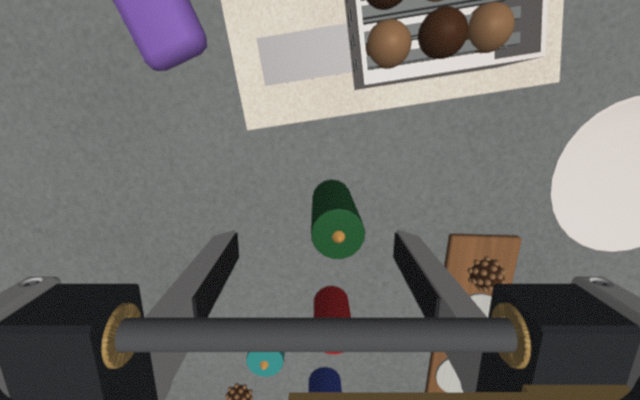

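The wrist view shows the dark green top centred at about (338,233), between the open fingers.

Run:
```python
from h import *
print(pos('wrist',(338,233),.125), pos('wrist',(339,238),.134), r.sense()['position'])
```

```text
[0.46771444 0.26930642 0.125     ] [0.46793992 0.26834601 0.134     ] [0.44735711 0.29386488 0.20586581]
```

```bash
python3 -m jog '{"offset":[[0.22,0.28,0],[0.22,0.28,0],[0,0,0],[0,0,0.6],[0,0,0.6],[0,0,0.4],[0,0,0],[0,0,0],[0,0,0],[0,0,0]],"dr":[[0,0,0],[0,0,0],[0,0,0],[0,0,0],[0,0,0],[0,0,0],[0,0,0],[0,0,0],[0,0,0],[0,0,0]]}'
python3 -c "
from bench import r
print(r.sense()['position'])"
```

```text
clock: 3.15
position: [0.46, 0.2803, 0.1424]
orientation: [[1.0, 0.005, 0.001], [0.005, -1.0, 0.001], [0.001, -0.001, -1.0]]
wrist_force: [-0.2, -0.4, -0.0]
width: 1.0
[0.46000687 0.28026198 0.14242439]
```

```bash
python3 -m jog '{"offset":[[0.13,0.23,0],[0,0,0],[0,0,0.5],[0,0,0.5],[0,0,0.5],[0,0,0.5],[0,0,0.5],[0,0,0],[0,0,0],[0,0,0]],"dr":[[0,0,0],[0,0,0],[0,0,0],[0,0,0],[0,0,0],[0,0,0],[0,0,0],[0,0,0],[0,0,0],[0,0,0]]}'
python3 - <<'E'
from bench import r
import cv2
print(r.sense()['position'])
cv2.imwrite('pics/w2.png',r.camera('wrist'))
E
```

```text
clock: 4.15
position: [0.4656, 0.2707, 0.0425]
orientation: [[1.0, 0.005, 0.002], [0.005, -1.0, 0.001], [0.002, -0.001, -1.0]]
wrist_force: [0.5, 0.2, 0.3]
width: 1.002
[0.46560083 0.27069348 0.04248939]
```

View pics/w2.png

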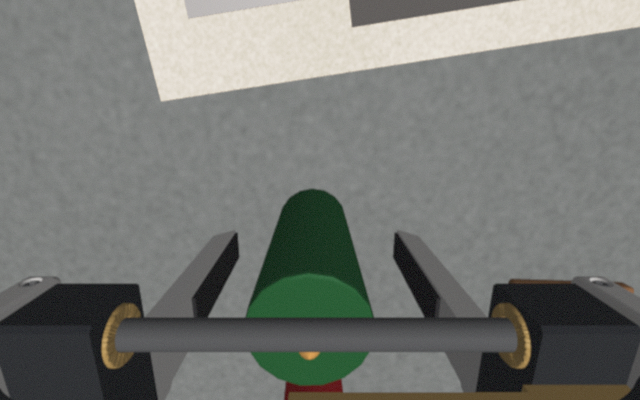

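The candle sits centred between the jaws, top centre at about (310,330). I'll close on it.

```bash
python3 - <<'E'
from h import *
print(pos('wrist',(310,330),.125))
E
python3 -m jog '{"offset":[[0,0,0],[0,0,0],[0,0,0],[0,0,0],[0,0,0],[0,0,0],[0,0,0],[0,0,0],[0,0,0],[0,0,0]],"dr":[[0,0,0],[0,0,0],[0,0,0],[0,0,0],[0,0,0],[0,0,0],[0,0,0],[0,0,0],[0,0,0],[0,0,0]]}' -1 25
```

```text
[0.4640516  0.27365211 0.125     ]
clock: 5.2
position: [0.4643, 0.2705, 0.0414]
orientation: [[1.0, 0.005, -0.001], [0.005, -1.0, -0.0], [-0.001, 0.0, -1.0]]
wrist_force: [-1.6, -0.1, 0.3]
width: 0.508
```

```bash
python3 -m jog '{"offset":[[0,0,-0.3],[0,0,-0.5],[0,0,-0.6],[0,0,-0.6],[0,0,-0.5],[0.2,0.4,0],[0.35,0.8,0],[0.35,0.8,0],[0.35,0.8,0],[0.35,0.8,0]],"dr":[[0,0,0],[0,0,0],[0,0,0],[0,0,0],[0,0,0],[0,0,0],[0,0,0],[0,0,0],[0,0,0],[0,0,0]]}'
python3 -m jog '{"offset":[[0.35,0.8,0],[0.35,0.8,0],[0.35,0.8,0],[0.35,0.8,0],[0.35,0.8,0],[0.35,0.8,0],[0.35,0.8,0],[0.3,0.7,0],[0.2,0.4,0],[0,0,0]],"dr":[[0,0,0],[0,0,0],[0,0,0],[0,0,0],[0,0,0],[0,0,0],[0,0,0],[0,0,0],[0,0,0],[0,0,0]]}'
```

```text
clock: 6.2
position: [0.5304, 0.1254, 0.1423]
orientation: [[1.0, 0.005, 0.001], [0.005, -1.0, 0.0], [0.001, -0.0, -1.0]]
wrist_force: [0.1, 0.2, -0.7]
width: 0.507
clock: 7.2
position: [0.6493, -0.1451, 0.1421]
orientation: [[1.0, 0.0, 0.002], [0.0, -1.0, -0.003], [0.002, 0.003, -1.0]]
wrist_force: [-0.8, -0.4, -1.8]
width: 0.504
```

```bash
python3 -m jog '{"offset":[[0,0.25,0],[0,0.25,0],[0,0,0.4],[0,0,0.5],[0,0,0.4],[0,0,0],[0,0,0],[0,0,0],[0,0,0],[0,0,0]],"dr":[[0,0,0],[0,0,0],[0,0,0],[0,0,0],[0,0,0],[0,0,0],[0,0,0],[0,0,0],[0,0,0],[0,0,0]]}'
python3 - <<'E'
from bench import r
import cv2,numpy as np
print(r.sense()['position'])
a=r.camera('scene')[90:290,100:480];b=r.camera('side')[20:300,200:460]
cv2.imwrite('pics/p3.png',np.hstack([cv2.resize(a,(532,280)),b]))
E
```

```text
clock: 8.2
position: [0.6494, -0.1607, 0.0902]
orientation: [[1.0, 0.005, 0.001], [0.005, -1.0, -0.0], [0.001, 0.0, -1.0]]
wrist_force: [0.1, 0.2, -1.7]
width: 0.505
[ 0.64938901 -0.16065103  0.09022621]
```

View pics/p3.png

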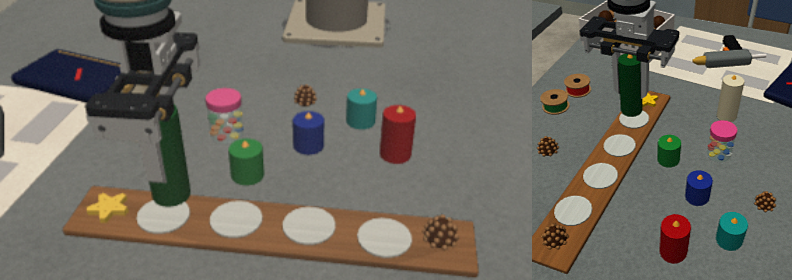

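```bash
python3 - <<'E'
from h import *
print(pos('scene',(221.4,231.4),.049),pos('side',(298,128),.049),px('scene',(.6494,-.1607,.049)),px('side',(.6494,-.1607,.049)))
E
python3 -m jog '{"offset":[[0,0.3,0],[0,0,0.2],[0,0,0.2],[0,0,0.2],[0,0,0],[0,0,0],[0,0,0],[0,0,0],[0,0,0],[0,0,0]],"dr":[[0,0,0],[0,0,0],[0,0,0],[0,0,0],[0,0,0],[0,0,0],[0,0,0],[0,0,0],[0,0,0],[0,0,0]]}'
python3 - <<'E'
from bench import r
import cv2,numpy as np
print(r.sense()['position'])
a=r.camera('scene')[150:275,130:290];b=r.camera('side')[60:185,230:390]
cv2.imwrite('pics/p4.png',cv2.resize(np.hstack([a,b]),None,fx=2.5,fy=2.5,interpolation=2))
E
```

```text
[ 0.65447462 -0.15645709  0.049     ] [ 0.65359313 -0.16266602  0.049     ] [219.91815712 229.36933348] [299.45749886 128.90793747]
clock: 9.3
position: [0.6491, -0.1726, 0.0657]
orientation: [[1.0, 0.005, 0.0], [0.005, -1.0, -0.0], [0.0, 0.0, -1.0]]
wrist_force: [0.2, -0.5, -1.8]
width: 0.504
[ 0.64910082 -0.17255388  0.06570853]
```

View pics/p4.png

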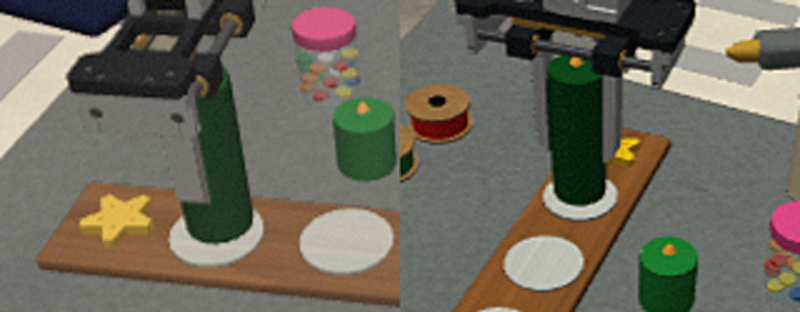

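The candle hovers over plate_d, centred in both views. Its lowest front edge is at crop (219,243). I'll lower the last ~9 mm, then release slowly.

```bash
python3 - <<'E'
from h import *
print(px('scene',(.6731,-.1726,.0247)), (130+219/2.5,150+243/2.5))
E
python3 -m jog '{"offset":[[0,0,0.1],[0,0,0.05],[0,0,0.05],[0,0,0.03],[0,0,0],[0,0,0],[0,0,0],[0,0,0],[0,0,0],[0,0,0]],"dr":[[0,0,0],[0,0,0],[0,0,0],[0,0,0],[0,0,0],[0,0,0],[0,0,0],[0,0,0],[0,0,0],[0,0,0]]}'
```

```text
[211.22787411 248.08786338] (217.6, 247.2)
clock: 10.4
position: [0.6487, -0.1726, 0.0574]
orientation: [[1.0, 0.005, -0.0], [0.005, -1.0, 0.0], [-0.0, -0.0, -1.0]]
wrist_force: [-3.4, 0.1, 7.3]
width: 0.501
```

```bash
python3 -m jog '{"offset":[[0,0,0],[0,0,0],[0,0,0],[0,0,0],[0,0,0],[0,0,0],[0,0,-0.3],[0,0,-0.8],[0,0,-0.9],[0,0,-0.9]],"dr":[[0,0,0],[0,0,0],[0,0,0],[0,0,0],[0,0,0],[0,0,0],[0,0,0],[0,0,0],[0,0,0],[0,0,0]]}' 1
python3 -m jog '{"offset":[[0,0,-0.6],[-0.6,0.3,0],[-0.7,0.35,0],[-0.7,0.35,0],[-0.7,0.35,0],[-0.7,0.35,0],[-0.7,0.35,0],[-0.5,0.3,0],[0,0,0],[0,0,0]],"dr":[[0,0,0],[0,0,0],[0,0,0],[0,0,0],[0,0,0],[0,0,0],[0,0,0],[0,0,0],[0,0,0],[0,0,0]]}'
python3 - <<'E'
from bench import r
import cv2,numpy as np
print(r.sense()['position'])
a=r.camera('scene')[110:290,100:480];b=r.camera('wrist')
cv2.imwrite('pics/p5.png',np.vstack([cv2.resize(a,(640,303))[:200+103],cv2.resize(b,(480,300))[:, :].copy() if 0 else cv2.copyMakeBorder(cv2.resize(b,(480,296)),0,0,80,80,0)]))
cv2.imwrite('pics/w5.png',b)
E
```

```text
clock: 11.4
position: [0.6488, -0.1727, 0.1743]
orientation: [[1.0, 0.005, 0.0], [0.005, -1.0, -0.0], [0.0, 0.0, -1.0]]
wrist_force: [0.9, -0.5, -0.4]
width: 1.001
clock: 12.4
position: [0.4662, -0.2676, 0.1971]
orientation: [[1.0, 0.004, 0.002], [0.004, -1.0, -0.0], [0.002, 0.0, -1.0]]
wrist_force: [0.8, 0.3, -0.2]
width: 1.0
[ 0.4662028  -0.26755713  0.19711429]
```

View pics/p5.png

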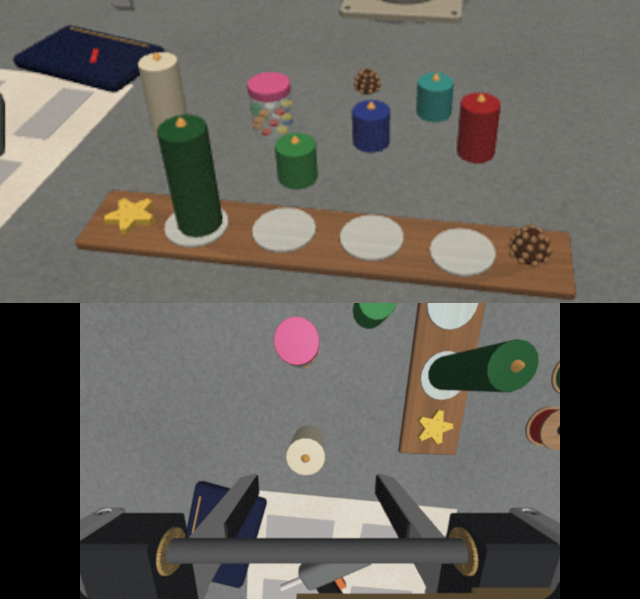

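Candle_125 stands on plate_d and looks centred. In the wrist view the cream top is at full-frame (300,208).

Run:
```python
from h import *
print(r.sense()['position'],pos('wrist',(300,208),.1),pos('wrist',((441-80)/.75,(376-303)/.74),.016))
```

```text
[ 0.46703485 -0.26669305  0.19660624] [ 0.45362987 -0.27291394  0.1       ] [ 0.64569737 -0.17369935  0.016     ]
```

```bash
python3 -m jog '{"offset":[[-0.31,0.06,0],[0,0,0],[0,0,0.4],[0,0,0.7],[0,0,0.7],[0,0,0.7],[0,0,0.7],[0,0,0.6],[0,0,0.48],[0,0,0]],"dr":[[0,0,0],[0,0,0],[0,0,0],[0,0,0],[0,0,0],[0,0,0],[0,0,0],[0,0,0],[0,0,0],[0,0,0]]}'
python3 -m jog '{"offset":[[0,0,0],[0,0,0],[0,0,0],[0,0,0],[0,0,0],[0,0,0],[0,0,0],[0,0,0],[0,0,0],[0,0,0]],"dr":[[0,0,0],[0,0,0],[0,0,0],[0,0,0],[0,0,0],[0,0,0],[0,0,0],[0,0,0],[0,0,0],[0,0,0]]}' -1 25
```

```text
clock: 13.5
position: [0.4515, -0.2688, 0.0228]
orientation: [[1.0, 0.005, -0.004], [0.005, -1.0, 0.003], [-0.004, -0.003, -1.0]]
wrist_force: [-0.8, 0.4, -0.5]
width: 1.002
clock: 14.5
position: [0.4532, -0.27, 0.0253]
orientation: [[1.0, 0.005, 0.0], [0.005, -1.0, -0.0], [0.0, 0.0, -1.0]]
wrist_force: [0.4, 0.5, 5.3]
width: 0.507
```

```bash
python3 -m jog '{"offset":[[0,0,-0.4],[0,0,-0.9],[0,0,-0.9],[0,0,-0.7],[0,-0.8,0],[0,-0.8,0],[0,-0.8,0],[0,-0.8,0],[0,-0.8,0],[0,-0.8,0]],"dr":[[0,0,0],[0,0,0],[0,0,0],[0,0,0],[0,0,0],[0,0,0],[0,0,0],[0,0,0],[0,0,0],[0,0,0]]}'
python3 -m jog '{"offset":[[0.4,0,0],[0.8,0,0],[0.8,0,0],[0.8,0,0],[0.8,0,0],[0.8,0,0],[0.4,0,0],[0,0,0],[0,0,0],[0,0,0]],"dr":[[0,0,0],[0,0,0],[0,0,0],[0,0,0],[0,0,0],[0,0,0],[0,0,0],[0,0,0],[0,0,0],[0,0,0]]}'
```

```text
clock: 15.5
position: [0.4515, -0.0767, 0.1407]
orientation: [[1.0, 0.005, -0.001], [0.005, -1.0, 0.0], [-0.001, -0.0, -1.0]]
wrist_force: [0.5, 0.0, -1.5]
width: 0.512
clock: 16.5
position: [0.6424, -0.0772, 0.1406]
orientation: [[1.0, 0.004, -0.002], [0.004, -1.0, 0.0], [-0.002, -0.0, -1.0]]
wrist_force: [-0.3, -0.1, -2.0]
width: 0.511
```

```bash
python3 -m jog '{"offset":[[0.07,0,0],[0,0,0.4],[0,0,0.6],[0,0,0.6],[0,0,0.4],[0,0,0.3],[0,0,0],[0,0,0],[0,0,0],[0,0,0]],"dr":[[0,0,0],[0,0,0],[0,0,0],[0,0,0],[0,0,0],[0,0,0],[0,0,0],[0,0,0],[0,0,0],[0,0,0]]}'
python3 - <<'E'
from bench import r
import cv2,numpy as np
print(r.sense()['position'])
a=r.camera('scene')[150:275,180:340];b=r.camera('side')[80:205,220:380]
cv2.imwrite('pics/p6.png',cv2.resize(np.hstack([a,b]),None,fx=2.5,fy=2.5,interpolation=2))
E
```

```text
clock: 17.5
position: [0.6477, -0.0771, 0.0501]
orientation: [[1.0, 0.005, 0.002], [0.005, -1.0, -0.0], [0.002, 0.0, -1.0]]
wrist_force: [-0.6, 0.3, -0.6]
width: 0.51
[ 0.64766016 -0.07713422  0.05012545]
```

View pics/p6.png

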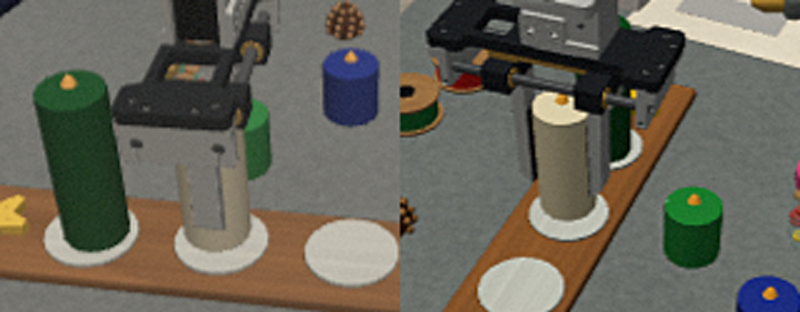

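Candle_100 hovers about 9 mm above plate_c, centred. I'll set it down, release it and go to the red candle.

```bash
python3 -m jog '{"offset":[[-0.05,0,0.05],[0,0,0.08],[0,0,0.06],[0,0,0.05],[0,0,0],[0,0,0],[0,0,0],[0,0,0],[0,0,0],[0,0,0]],"dr":[[0,0,0],[0,0,0],[0,0,0],[0,0,0],[0,0,0],[0,0,0],[0,0,0],[0,0,0],[0,0,0],[0,0,0]]}'
```

```text
clock: 18.6
position: [0.6447, -0.077, 0.0413]
orientation: [[1.0, 0.005, -0.0], [0.005, -1.0, 0.001], [-0.0, -0.001, -1.0]]
wrist_force: [-4.8, 1.1, 13.3]
width: 0.509
```

```bash
python3 -m jog '{"offset":[[0,0,0],[0,0,0],[0,0,0],[0,0,0],[0,0,0],[0,0,0],[0,0,-0.3],[0,0,-0.8],[0,0,-0.9],[0,0,-0.9]],"dr":[[0,0,0],[0,0,0],[0,0,0],[0,0,0],[0,0,0],[0,0,0],[0,0,0],[0,0,0],[0,0,0],[0,0,0]]}' 1
python3 -m jog '{"offset":[[0,0,-0.8],[-0.4,-0.4,0],[-0.6,-0.7,0],[-0.6,-0.7,0],[-0.6,-0.7,0],[-0.6,-0.7,0],[-0.6,-0.7,0],[-0.6,-0.7,0],[-0.4,-0.4,0],[0,0,0]],"dr":[[0,0,0],[0,0,0],[0,0,0],[0,0,0],[0,0,0],[0,0,0],[0,0,0],[0,0,0],[0,0,0],[0,0,0]]}'
python3 - <<'E'
from h import *
import cv2
print(r.sense()['position'])
a=r.camera('scene')[110:290,100:480];b=r.camera('wrist')
print(r.sense()['position'])
cv2.imwrite('pics/p7.png',np.vstack([cv2.resize(a,(640,303)),cv2.copyMakeBorder(cv2.resize(b,(480,296)),0,0,80,80,0)]))
E
```

```text
clock: 19.6
position: [0.6447, -0.0771, 0.1575]
orientation: [[1.0, 0.005, 0.0], [0.005, -1.0, -0.0], [0.0, 0.0, -1.0]]
wrist_force: [0.4, -0.4, 0.0]
width: 1.0
clock: 20.6
position: [0.4656, 0.125, 0.1881]
orientation: [[1.0, 0.01, -0.001], [0.01, -1.0, 0.002], [-0.001, -0.002, -1.0]]
wrist_force: [0.4, -0.3, 0.2]
width: 0.998
[0.46561429 0.12495094 0.18812759]
[0.46856393 0.12204797 0.18831555]
```

View pics/p7.png

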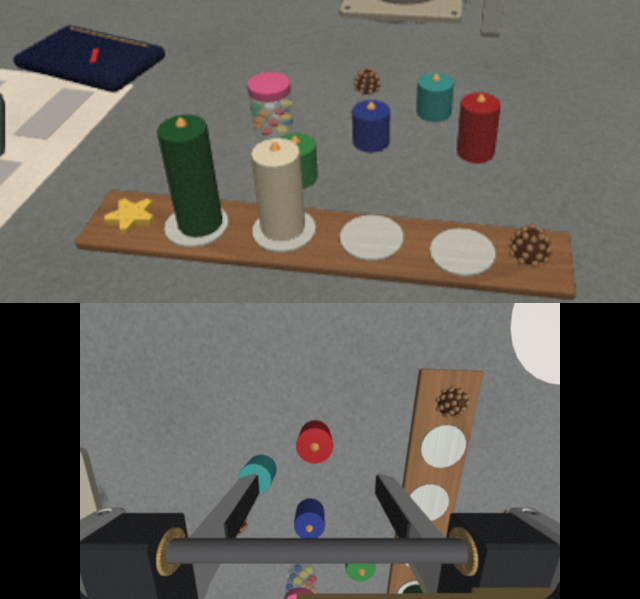

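Candle_100 stands centred on plate_c. The wrist view puts the red top at (312.7,193.2).

Run:
```python
from h import *
f=lambda u,v:((u-80)/.75,(v-303)/.74)
for n,p,z in(('red',(314.5,446),.075),('blue',(309,524),.05),('a',(444,446.5),.016)): print(n,pos('wrist',f(*p),z))
```

```text
red [0.46648565 0.12546797 0.075     ]
blue [ 0.45866025 -0.00414767  0.05      ]
a [0.66308825 0.1110264  0.016     ]
```

```bash
python3 -m jog '{"offset":[[-0.06,-0.1,0],[0,0,0.3],[0,0,0.6],[0,0,0.7],[0,0,0.7],[0,0,0.7],[0,0,0.7],[0,0,0.6],[0,0,0],[0,0,0]],"dr":[[0,0,-0.08],[0,0,0],[0,0,0],[0,0,0],[0,0,0],[0,0,0],[0,0,0],[0,0,0],[0,0,0],[0,0,0]]}'
python3 -m jog '{"offset":[[0,0,0],[0,0,0],[0,0,0],[0,0,0],[0,0,0],[0,0,0],[0,0,0],[0,0,0],[0,0,0],[0,0,0]],"dr":[[0,0,0],[0,0,0],[0,0,0],[0,0,0],[0,0,0],[0,0,0],[0,0,0],[0,0,0],[0,0,0],[0,0,0]]}' -1 25
```

```text
clock: 21.7
position: [0.466, 0.1252, 0.0155]
orientation: [[1.0, 0.013, -0.0], [0.013, -1.0, -0.0], [-0.0, 0.0, -1.0]]
wrist_force: [-0.2, -0.4, 0.8]
width: 0.999
clock: 22.7
position: [0.4653, 0.1262, 0.0156]
orientation: [[1.0, 0.015, -0.0], [0.015, -1.0, 0.0], [-0.0, -0.0, -1.0]]
wrist_force: [-1.1, 0.3, 5.7]
width: 0.507
```

```bash
python3 -m jog '{"offset":[[0,0,-0.4],[0,0,-0.9],[0,0,-0.7],[0.5,0.3,0],[0.8,0.48,0],[0.8,0.48,0],[0.8,0.48,0],[0.8,0.48,0],[0.5,0.3,0],[0.3,0.18,0]],"dr":[[0,0,0],[0,0,0],[0,0,0],[0,0,0],[0,0,0],[0,0,0],[0,0,0],[0,0,0],[0,0,0],[0,0,0]]}'
python3 -m jog '{"offset":[[0,0,0],[0,0,0],[0,0,0.3],[0,0,0.5],[0,0,0.4],[0,0,0.2],[0,0,0],[0,0,0],[0,0,0],[0,0,0]],"dr":[[0,0,0],[0,0,0],[0,0,0],[0,0,0],[0,0,0],[0,0,0],[0,0,0],[0,0,0],[0,0,0],[0,0,0]]}'
```

```text
clock: 23.7
position: [0.6486, 0.0184, 0.0947]
orientation: [[1.0, 0.013, 0.001], [0.013, -1.0, -0.001], [0.001, 0.001, -1.0]]
wrist_force: [0.9, -0.1, -0.5]
width: 0.501
clock: 24.7
position: [0.6476, 0.0207, 0.0402]
orientation: [[1.0, 0.015, 0.001], [0.015, -1.0, 0.0], [0.001, -0.0, -1.0]]
wrist_force: [-0.3, -0.1, -2.3]
width: 0.505
```

```bash
python3 -m jog '{"offset":[[0,0.06,0.05],[0,0,0.07],[0,0,0.06],[0,0,0.04],[0,0,0],[0,0,0],[0,0,0],[0,0,0],[0,0,0],[0,0,0]],"dr":[[0,0,0],[0,0,0],[0,0,0],[0,0,0],[0,0,0],[0,0,0],[0,0,0],[0,0,0],[0,0,0],[0,0,0]]}'
python3 - <<'E'
from bench import r
import cv2,numpy as np
a=r.camera('scene')[150:275,240:400];b=r.camera('side')[100:225,200:360]
cv2.imwrite('pics/p8.png',cv2.resize(np.hstack([a,b]),None,fx=2.5,fy=2.5,interpolation=2))
E
```

```text
clock: 25.7
position: [0.6469, 0.0182, 0.0316]
orientation: [[1.0, 0.014, -0.0], [0.014, -1.0, 0.0], [-0.0, -0.0, -1.0]]
wrist_force: [-2.9, -0.9, 6.1]
width: 0.504
```

View pics/p8.png

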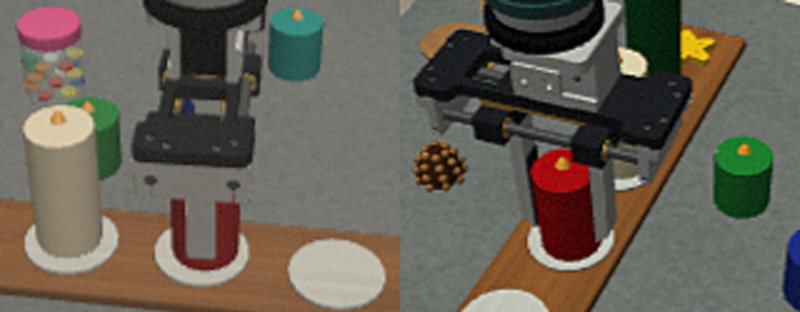

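Candle_75 sits centred on plate_b. I'll release it and go to the blue candle.

```bash
python3 -m jog '{"offset":[[0,0,0],[0,0,0],[0,0,0],[0,0,0],[0,0,0],[0,0,0],[0,0,-0.3],[0,0,-0.8],[0,0,-0.9],[0,0,-0.9]],"dr":[[0,0,0],[0,0,0],[0,0,0],[0,0,0],[0,0,0],[0,0,0],[0,0,0],[0,0,0],[0,0,0],[0,0,0]]}' 1
python3 -m jog '{"offset":[[0,0,-0.4],[-0.4,0.1,0],[-0.8,0.1,0],[-0.8,0.1,0],[-0.8,0.1,0],[-0.8,0.1,0],[-0.7,0.07,0],[-0.4,0,0],[0,0,0],[0,0,0]],"dr":[[0,0,0],[0,0,0],[0,0,0],[0,0,0],[0,0,0],[0,0,0],[0,0,0],[0,0,0],[0,0,0],[0,0,0]]}'
python3 - <<'E'
from h import *
import cv2
a=r.camera('scene')[110:290,100:480];b=r.camera('wrist')
print(r.sense()['position'])
cv2.imwrite('pics/p9.png',np.vstack([cv2.resize(a,(640,303)),cv2.copyMakeBorder(cv2.resize(b,(480,296)),0,0,80,80,0)]))
E
```

```text
clock: 26.8
position: [0.6469, 0.0182, 0.1486]
orientation: [[1.0, 0.014, 0.0], [0.014, -1.0, -0.0], [0.0, 0.0, -1.0]]
wrist_force: [-0.3, 0.8, -0.3]
width: 0.997
clock: 27.8
position: [0.4608, -0.0071, 0.1635]
orientation: [[1.0, 0.015, 0.002], [0.015, -1.0, 0.0], [0.002, -0.0, -1.0]]
wrist_force: [0.6, 0.5, 0.0]
width: 0.997
[ 0.46112027 -0.00712724  0.16308299]
```

View pics/p9.png

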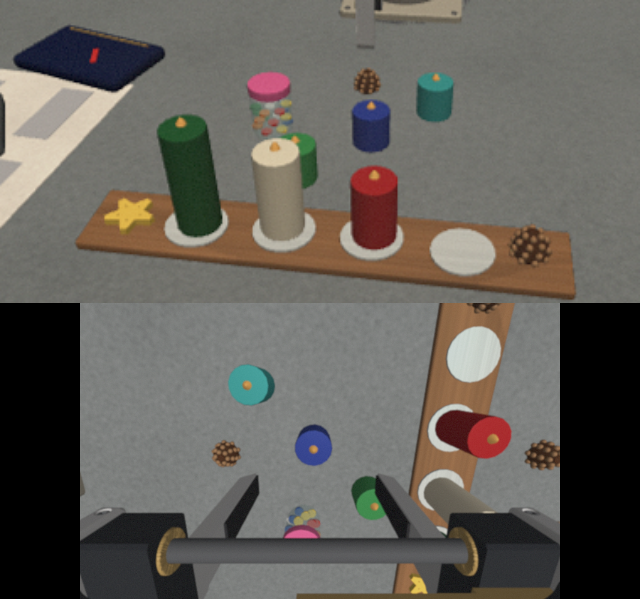

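Candle_75 stands on plate_b. Blue is at crop (313,447), clear of both look-alikes and the cone.

```bash
python3 -m jog '{"offset":[[-0.08,-0.06,0],[0,0,0.3],[0,0,0.6],[0,0,0.7],[0,0,0.7],[0,0,0.7],[0,0,0.5],[0,0,0.25],[0,0,0],[0,0,0]],"dr":[[0,0,0],[0,0,0],[0,0,0],[0,0,0],[0,0,0],[0,0,0],[0,0,0],[0,0,0],[0,0,0],[0,0,0]]}'
python3 -m jog '{"offset":[[0,0,0],[0,0,0],[0,0,0],[0,0,0],[0,0,0],[0,0,0],[0,0,0],[0,0,0],[0,0,0],[0,0,0]],"dr":[[0,0,0],[0,0,0],[0,0,0],[0,0,0],[0,0,0],[0,0,0],[0,0,0],[0,0,0],[0,0,0],[0,0,0]]}' -1 25
```

```text
clock: 28.9
position: [0.4566, -0.0049, 0.013]
orientation: [[1.0, 0.014, 0.0], [0.014, -1.0, -0.0], [0.0, 0.0, -1.0]]
wrist_force: [-0.0, 0.6, 0.1]
width: 0.999
clock: 29.9
position: [0.4563, -0.0048, 0.0127]
orientation: [[1.0, 0.015, 0.0], [0.015, -1.0, 0.0], [0.0, -0.0, -1.0]]
wrist_force: [-0.1, -0.6, 1.5]
width: 0.51
```

```bash
python3 -m jog '{"offset":[[0,0,-0.4],[0,0,-0.9],[0,0,-0.9],[0,0,-0.4],[0.5,-0.3,0],[0.8,-0.46,0],[0.8,-0.46,0],[0.8,-0.46,0],[0.8,-0.46,0],[0.8,-0.46,0]],"dr":[[0,0,0],[0,0,0],[0,0,0],[0,0,0],[0,0,0],[0,0,0],[0,0,0],[0,0,0],[0,0,0],[0,0,0]]}'
python3 -m jog '{"offset":[[0.58,-0.4,0],[0,0,0],[0,0,0.4],[0,0,0.6],[0,0,0.6],[0,0,0.4],[0,0,0.15],[0,0,0],[0,0,0],[0,0,0]],"dr":[[0,0,0],[0,0,0],[0,0,0],[0,0,0],[0,0,0],[0,0,0],[0,0,0],[0,0,0],[0,0,0],[0,0,0]]}'
python3 - <<'E'
from bench import r
import cv2,numpy as np
print(r.sense()['position'])
a=r.camera('scene')[160:285,300:460];b=r.camera('side')[130:255,160:320]
cv2.imwrite('pics/p10.png',cv2.resize(np.hstack([a,b]),None,fx=2.5,fy=2.5,interpolation=2))
E
```

```text
clock: 30.9
position: [0.6351, 0.1026, 0.1161]
orientation: [[1.0, 0.015, -0.001], [0.015, -1.0, -0.0], [-0.001, 0.0, -1.0]]
wrist_force: [-1.0, -0.7, -0.7]
width: 0.504
clock: 31.9
position: [0.6579, 0.1179, 0.0311]
orientation: [[1.0, 0.014, 0.001], [0.014, -1.0, 0.0], [0.001, -0.0, -1.0]]
wrist_force: [-0.2, 0.4, -0.3]
width: 0.509
[0.65793809 0.11791414 0.03113932]
```

View pics/p10.png

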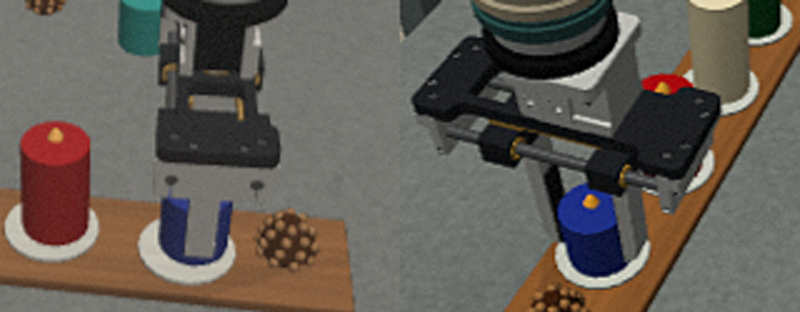

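Blue is about 4 mm too far towards the cone and 2 mm up. I'll correct, set it down, release and rise.

```bash
python3 -m jog '{"offset":[[0.03,0.1,0],[0,0,0],[0,0,0],[0,0,0.05],[0,0,0.03],[0,0,0],[0,0,0],[0,0,0],[0,0,0],[0,0,0]],"dr":[[0,0,0],[0,0,0],[0,0,0],[0,0,0],[0,0,0],[0,0,0],[0,0,0],[0,0,0],[0,0,0],[0,0,0]]}'
python3 -m jog '{"offset":[[0,0,0],[0,0,0],[0,0,0],[0,0,0],[0,0,0],[0,0,0],[0,0,-0.3],[0,0,-0.8],[0,0,-0.9],[0,0,-0.9]],"dr":[[0,0,0],[0,0,0],[0,0,0],[0,0,0],[0,0,0],[0,0,0],[0,0,0],[0,0,0],[0,0,0],[0,0,0]]}' 1
python3 -m jog '{"offset":[[0,0,-0.9],[0,0,-0.6],[-0.6,-0.8,0],[-0.6,-0.8,0],[-0.6,-0.8,0],[-0.6,-0.8,0],[0,0,0],[0,0,0],[0,0,0],[0,0,0]],"dr":[[0,0,0],[0,0,0],[0,0,0],[0,0,0],[0,0,0],[0,0,0],[0,0,0],[0,0,0],[0,0,0],[0,0,0]]}'
python3 - <<'E'
from h import *
import cv2
a=r.camera('scene')[110:290,100:480];b=r.camera('side')
cv2.imwrite('pics/full_side.png',b)
cv2.imwrite('pics/p11.png',np.vstack([cv2.resize(a,(640,303)),cv2.resize(b[90:300,180:460],(395,296))[:,:].copy() if 0 else cv2.copyMakeBorder(cv2.resize(b[90:300,180:460],(395,296)),0,0,0,245,0)]))
E
```

```text
clock: 33.0
position: [0.6592, 0.1142, 0.0287]
orientation: [[1.0, 0.015, 0.001], [0.015, -1.0, 0.0], [0.001, -0.0, -1.0]]
wrist_force: [-1.4, 0.1, 7.0]
width: 0.508
clock: 34.0
position: [0.6588, 0.114, 0.1455]
orientation: [[1.0, 0.014, 0.0], [0.014, -1.0, -0.0], [0.0, 0.0, -1.0]]
wrist_force: [0.3, 0.2, -0.0]
width: 1.001
clock: 35.0
position: [0.5621, 0.2389, 0.2039]
orientation: [[1.0, 0.012, 0.001], [0.012, -1.0, -0.001], [0.001, 0.001, -1.0]]
wrist_force: [-0.4, 0.7, -0.1]
width: 1.002
```

View pics/p11.png

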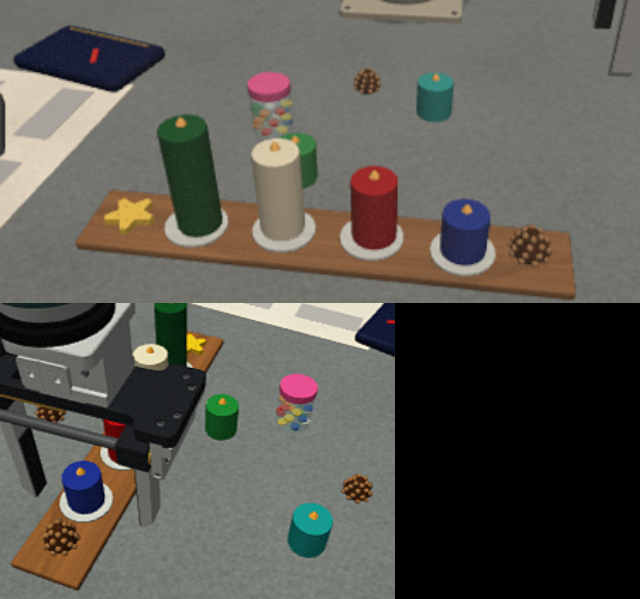

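All four stand upright on their plates. I'll check numerically from the candle-top centres, crop (184,130), (276,152), (374,181) and (465.5,213).

Run:
```python
from h import *
P={'d':(.649,-.172),'c':(.6455,-.0768),'b':(.6475,.0183),'a':(.6585,.114)}
for k,p,h in(('d',(184,130),.141),('c',(276,152),.116),('b',(374,181),.091),('a',(465.5,213),.066)):
    X=pos('scene',(100+p[0]/1.684,110+p[1]/1.683),h)[:2]; print(k,X,np.hypot(*(X-P[k])))
r.close_job()
```

```text
d [ 0.65214315 -0.16438275] 0.00824025734697859
c [ 0.64429283 -0.07727013] 0.001295480737831111
b [0.64798476 0.02086584] 0.00261123027341152
a [0.65735918 0.11366779] 0.0011882080986511572
the job is handed in; nothing more can be done
```

All four candles stand upright on their plates and the job is handed in. Counting from the star, they are dark green 125 mm on plate_d, cream 100 mm on plate_c, red 75 mm on plate_b and blue 50 mm on plate_a. I handed in at about 35 s of the 96 s, with the gripper open and clear of everything. The green and turquoise look-alikes were left alone, and the jar looks unmoved in the last pictures.

The last check compared the candle-top centres in the scene picture with the plate centres:

| Plate | Candle | Offset from plate centre |
|---|---|---|
| plate_d | 125 mm | 8.2 mm |
| plate_c | 100 mm | 1.3 mm |
| plate_b | 75 mm | 2.6 mm |
| plate_a | 50 mm | 1.2 mm |

- **Plate_d is the least certain:** 8.2 mm is inside the 12 mm limit. It disagrees with the picture of that candle's base and with the wrist camera's offset in the grip, which both put it only 2–3 mm off. I did not settle the difference, because the same script that measured it also handed the job in.
- **Partly hidden view:** in the last side picture the arm hid most of the red and cream candles, so the final check of those two rests on the scene camera alone.

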